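# Tag and open the orange concentrate canister

## Task

Take the yellow tag hanger off its parking stand, hook it over the yellow start section of the dock's rail, slide it along the rail, still hooked, to the red mark in front of the orange canister, and leave it hanging there. Then take the cap off the orange canister: it is not known whether it loosens clockwise or anticlockwise, so try one way and, if it soon stops, the other, until it comes free. Finish while holding the cap in the gripper, upright, still and about 10 cm straight above the canister; do not put it down, and leave the other cap and the things standing around where they are.

Things in the scene. Friction and masses are not known exactly. Their poses are not given: they have to be found in the camera images.
- hanger: Rigid yellow tag hanger, 70 g, an inverted-U hook. Origin: on the rail's axis when it hangs seated (6 mm below the hook's roof). z up, y along the rail. Hook 40 mm long in y; slot 16 mm wide (x -8 to 8) for a 12 mm rail; roof z 6 to 12; long panel on the -x side (6 mm thick) down to z = -70, lip on the +x side (6 mm) down to -22. May hang on the dock either way round.
- hanger_grip (a point): Middle of the hanger's black grip post, 30 mm above the hanger's origin. Post 16 x 16 mm in x and y, from 12 to 48 mm above that origin.
- stand: Fixed parking stand: base 70 x 150 x 12 mm, bar of 12 mm diameter along its y, axis 130 mm above the table, uprights (12 mm) at y = -60 and 60 mm. Origin on the table under the bar's middle. The hanger starts hooked on the bar within 20 mm of its middle, axes along the stand's; lift it 35 mm or more off the bar, 80 mm to cross a rail.
- dock: Fixed canister dock. Origin on the table; x to the back, y left along the rail, z up. Base 20 mm high, x -160 to 90, y -250 to 220 mm; copper back plate at x = 85, 110 mm high. Tag rail: bar of 12 mm diameter along y at x = -140, axis 150 mm above the table, on uprights at y = -240 and 220, free between. Canisters at x = 0, y = -20 and 150 mm.
- rail_start (a point): Middle of the yellow start section of the rail, on the rail's axis (dock x = -140, y = -185, z = 150 mm). The section is 70 mm long along the dock's y; the mark lies to the left of it (+y).
- mark: Red mark, a band 12 mm wide round the rail in front of the orange canister (up to 20 mm to either side of its middle). Origin on the rail's axis in the middle of the band, axes as the dock's. The hanger is at the mark when its middle (the grip post) is there.
- canister: Orange canister, fixed, 124 mm diameter, 130 mm high, on the dock's base; it may be the left or the right one, the green one being the other. Origin at the centre of its underside, 20 mm above the table, axes as the dock's.
- neck (a point): Centre of the orange canister's flat top (z = 130 mm), on which the cap rests inside a grey locking collar, 90 mm outer diameter, 12.5 mm high, with two notches on either hand. Which way the cap loosens differs from run to run and cannot be seen: one way it turns freely to the notches and stops hard at 75 degrees from the dock's x, the other way a hidden stop blocks it hard at about 15 degrees.
- cap: Cap of the orange canister, 120 g. Origin at the centre of its underside, z up. White disc 56 mm diameter, 15 mm high, with two ears at its foot (10 wide, 5 thick, to 37 mm from the axis along x and -x). It starts with its x within 5 degrees of the dock's x, locked by the collar's rim (2.5 mm of vertical play). Turned 53 to 75 degrees (best 64) from the dock's x the right way, it lifts straight out.
- cap_grip (a point): Middle of the cap's black wing grip, 30 mm above the cap's origin. The wing is 50 mm long along the cap's x and 14 mm thick along its y, from 15 to 43 mm above the cap's origin: pinch it across y.
- cap2: The same kind of cap on the green canister; leave it.
- cup: Clear plastic cup, 76 mm diameter, 95 mm high, loose; origin at the centre of its underside. Leave it.
- bowl: White bowl, 130 mm diameter, 50 mm high, loose; origin at the centre of its underside. Leave it.
- bottle: Amber bottle, 60 mm diameter, 170 mm high, loose; origin at the centre of its underside. Leave it.
- jar: Glass jar with a copper lid, 70 mm diameter, 90 mm high, loose; origin at the centre of its underside. Leave it.
- spoon: Spoon lying on the table, loose. Leave it.
Not all that is in view belongs to the job. There is more than one size of the hanger; the one meant has the size given above. What is shaped like the cap but brown is not meant.

How it is judged:
By the outcome, as a careful person would: the job done as asked, in the order asked, and still so for the second after the job is handed in, while the arm keeps its last pose, push and grip.
It also fails if it takes over 58 s, if anything falls off the work surface, if the arm or the gripper's body presses on something with over 40 N, if the wrist force passes 120 N, or if a joint passes its speed limit or range.

## Robot

A 6-joint arm with a two-finger parallel gripper is mounted at the origin on the work surface. World frame = base frame: x ahead of the robot, y to its left, z up, the work surface at z = 0. Lengths are in m, angles in rad, forces in N, time in s.
With the tool pointing down it reaches from about 0.325 to 0.85 m from the base axis. Payload 4.4 kg.
Tool frame: the origin (TCP) lies at the centre of the arm's flange, where the gripper is bolted on; the fingertips stand 199 mm ahead of it and the grasp point (between the pads) lies 180 mm ahead of it; z points along the fingers, y is the direction in which the jaws open and shut (so a half turn about z gives the same grasp; the last joint's range is limited). The gripper opens to 94 mm and grips with 3 to 60 N. Pads are 16 mm wide; open, the fingers measure 119 mm over their backs; the gripper's body (75 mm by 177 mm) begins 78 mm behind the grasp point.
Start: joints at [-1.5, 0.207, 1.542, -0, 1.393, -0.15], TCP at [0.126, -0.561, 0.405] pointing down, gripper open.
Joint ranges: [-2.73, 2.73], [-0.86, 2.22], [0.23, 2.46], [-1.11, 4.25], [0.08, 2.63], [-2.82, 2.82]. Speed limits (rad/s): [2.79, 2.79, 3.14, 3.14, 3.14, 3.14].

## Interface

Orientations are given as a rotation vector (axis times angle).
In Python, from bench import * gives the robot as it stands.
- The arm moves only by the tool jog_arm, never from a script. Its argument "increments" is a list that holds one entry, the list of rows, each a list of 7 numbers: the shift along the tool's x, y, z in mm, then the turn, a rotation vector about the tool's x, y, z in degrees, then the opening, from 0 (shut) to 1 (fully open). A call has 1 to 20 rows; each row shifts and turns the pose as measured when the row begins, along the tool's axes as they then stand; what a row does not reach is not made up. A row lasts 1/12 s, in which the tool goes at most 41.7 mm and 7.16 degrees, less where a joint would pass 70% of its speed; a pose out of reach is approached as far as the arm can. A call with a gripper value outside its range is refused whole. The fingers move at their own pace and stop on an object; the grip force is fixed at half the most. Time passes only in rows, so rows that do not move let the fingers close. It gives the time, the measured TCP pose, the force and the opening at its end, in the units of the state.
- state(): the state, without advancing time (a new reading comes with each control period).
- get_image(name): name is "scene" or "side" or "wrist"; returns a dict with "pixels" (400x640x3 uint8, blue, green, red), "depth" (400x640 float32, m along the optical axis (not along the pixel's ray), 0 where there is no reading), "camera_matrix" (3x3 intrinsics, pixels), "k1" (the pictures are not rectified: a ray, as slopes to the right and down, at radius r is drawn at 1 + k1 r^2 times it, then the intrinsics apply), "origin" and "orientation" of the camera in the world. Camera axes: x right, y down, z forward; pixel columns grow to the right and rows downward; lengths in m; the calibration is good to about 2 mm. A picture is of the moment at which its call begins.
- hand_in(): hands the job in, once; it reports no verdict.
Trained networks look in a picture, given as the dict that the camera call returned (one of the last four; its "shot" number tells which), for a name from the list of things; names that differ only in an ending like _2 or _b are one class to them, and where a whole thing is asked for, a point or a joint stands for the part that bears it (a point fixed in the world has none). Each returns a list of dicts, best first, with "score" (0 to 1); they miss things now and then, are a little off and sometimes report something else, mostly with a low value. They report only what shows in the picture. A call takes as long as a camera call. They do not tell look-alikes from the thing itself.
- recognise(target, picture): "extent" ([left, top, right, bottom] as shares, 0 to 1, of the picture: columns of its width, rows of its height, round what is visible of it).
- regions_of(target, picture): "region" (400x640 bool, what is visible of it) and "extent" ([left, top, right, bottom] as shares, 0 to 1, of the picture: columns of its width, rows of its height, round what is visible of it).
The state is a dict: "time": time; "joints": joint angles; "qd": joint speeds; "tau": joint torques, N m; "ee_pos": TCP position; "tool_rot": TCP orientation; "wrist_force": force on the tool from outside, world axes, zero at the start; "moment": the same for the moment, N m; "opening": finger opening in m.
Only numpy, scipy, OpenCV 4.12 (cv2) and the standard library are available. Lean on these libraries where they do the work, as an engineer would, in place of code of your own. Each camera call takes 0.05 s, during which the arm holds its last target. There are 200 camera calls.

## Working session

There is one attempt and no reset: what is moved stays moved. The work goes in short steps, Python scripts to look and compute and a tool call to move; the robot and the scene stay as the last step left them, time stands still between calls to the robot, and variables do not carry over. Pictures are saved under pics/ and viewed, about 8 in all and at most 12, crops included, and the job is handed in when it is done.

Besides the shell and the picture viewer there is one more tool, called after ">>>" as name(argument=value, ...), one argument or row to a line, values as JSON. jog_arm: Moves the arm, as the interface text tells. Its arguments: {"type":"object","properties":{"increments":{"type":"array","items":{"type":"array","items":{"type":"array","items":{"type":"number"}}}}},"required":["increments"]}

```bash
mkdir -p pics; ls; cat > h.py <<'E'
from bench import *
import numpy as np, cv2
from scipy.spatial.transform import Rotation as R
def cam(p):
    o=np.array(p["orientation"],float)
    M=o if o.shape==(3,3) else (R.from_rotvec(o).as_matrix() if o.size==3 else R.from_quat(o).as_matrix())
    return np.array(p["origin"],float),M
def undist(p,uv):
    K=np.array(p["camera_matrix"]);uv=np.atleast_2d(uv).astype(float)
    d=np.stack([(uv[:,0]-K[0,2])/K[0,0],(uv[:,1]-K[1,2])/K[1,1]],1);s=d.copy()
    for _ in range(20): s=d/(1+p["k1"]*(s**2).sum(1,keepdims=True))
    return s
def pts(p,uv,z=None):
    """world points of pixels, from depth (z None) or on plane z"""
    uv=np.atleast_2d(uv);s=undist(p,uv);o,M=cam(p)
    ray=np.c_[s,np.ones(len(s))]@M.T
    if z is None: t=p["depth"][uv[:,1].astype(int),uv[:,0].astype(int)]
    else: t=(z-o[2])/ray[:,2]
    return o+ray*np.asarray(t)[:,None]
def proj(p,X):
    o,M=cam(p);c=(np.atleast_2d(X)-o)@M;s=c[:,:2]/c[:,2:]
    s=s*(1+p["k1"]*(s**2).sum(1,keepdims=True));K=np.array(p["camera_matrix"])
    return s*[K[0,0],K[1,1]]+[K[0,2],K[1,2]]
E
python3 - <<'E'
from h import *
print(state())
ims=[]
for n in("scene","side","wrist"):
    p=get_image(n);print(n,p["origin"],p["orientation"],p["k1"],np.array(p["camera_matrix"]).tolist())
    cv2.imwrite(f"pics/{n}0.png",p["pixels"])
    for t in("hanger","stand","dock","mark","canister","cap","hanger_grip","cap_grip"):
        for r in recognise(t,p)[:4]:
            e=np.array(r["extent"])*[640,400,640,400];print(t,round(r["score"],2),e.round().astype(int))
E
```

```text
pics
{'time': 0.0, 'joints': array([-1.49945967e+00,  2.07444649e-01,  1.54297136e+00,  6.13173796e-06,
        1.39348341e+00, -1.50488087e-01]), 'qd': array([-3.72566425e-04,  9.52356021e-04,  1.12289739e-04,  7.13188842e-05,
       -3.98041500e-05,  3.57129768e-03]), 'tau': array([-1.57834197e-04, -3.70877337e+01, -2.81414509e+01,  6.98430114e-02,
        3.61943746e-02, -1.54868007e-04]), 'ee_pos': array([ 0.12647601, -0.56054455,  0.40346804]), 'tool_rot': array([-3.11999884e+00, -3.47470747e-01, -1.52722798e-04]), 'wrist_force': array([-0.64460171, -0.24506334, -0.2079366 ]), 'moment': array([ 0.02073172,  0.02134226, -0.02792342]), 'opening': 0.09415494065935581}
scene [ 1.39057377 -0.26311342  0.94916822] [-1.93642379 -1.44575225  0.60377125] -0.011763518238406916 [[456.6744277158841, 0.0, 321.55011954105225], [0.0, 456.6744277158841, 199.13287371184802], [0.0, 0.0, 1.0]]
hanger 0.6 [145 201 157 218]
hanger 0.54 [195 188 218 203]
hanger 0.5 [178 201 194 223]
stand 0.66 [179 192 207 260]
dock 0.67 [261 147 445 273]
canister 0.8 [332 192 374 237]
cap 0.75 [408 167 428 188]
cap 
[... 395 characters left out ...]
.57562486393084], [0.0, 0.0, 1.0]]
hanger 0.75 [263 331 295 357]
hanger 0.38 [308 393 324 398]
stand 0.87 [321 312 388 363]
dock 0.72 [272 145 391 290]
dock 0.58 [316 182 359 228]
mark 0.38 [312 140 331 154]
canister 0.91 [317 184 359 231]
cap 0.85 [329 169 346 190]
cap 0.83 [250 225 274 247]
cap 0.73 [311 136 331 156]
hanger_grip 0.84 [262 329 296 356]
hanger_grip 0.7 [352 303 371 342]
hanger_grip 0.56 [308 398 321 397]
cap_grip 0.64 [251 226 273 243]
cap_grip 0.51 [326 166 346 187]
wrist [ 0.20477253 -0.54301751  0.38350719] [ 2.27606205 -1.81829297 -0.25280948] -0.06543210281198569 [[320.1969331756614, 0.0, 318.0711561272669], [0.0, 320.1969331756614, 199.05797985283579], [0.0, 0.0, 1.0]]
```

```bash
cd pics; python3 - <<'E'
import cv2,numpy as np
a=cv2.imread("scene0.png");b=cv2.imread("side0.png")
A=cv2.resize(a[130:290,120:460],None,fx=2.35,fy=2.35,interpolation=cv2.INTER_CUBIC)
cv2.imwrite("v1.png",A)
B=cv2.resize(b[120:400,200:480],None,fx=2.14,fy=2.14,interpolation=cv2.INTER_CUBIC)
cv2.imwrite("v2.png",B)
E
```

```text
(no output)
```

View pics/v1.png

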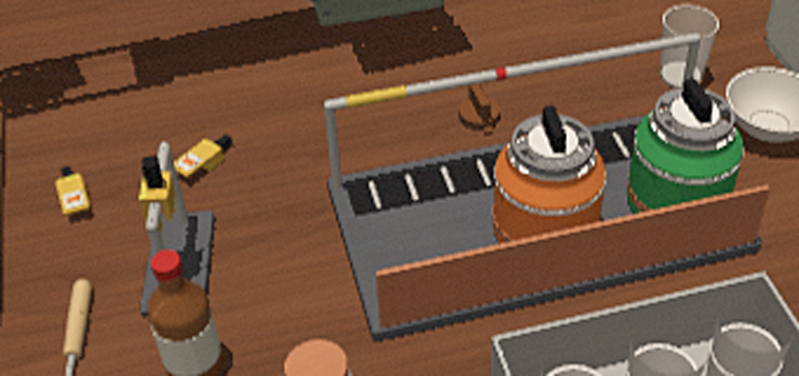

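View pics/v2.png

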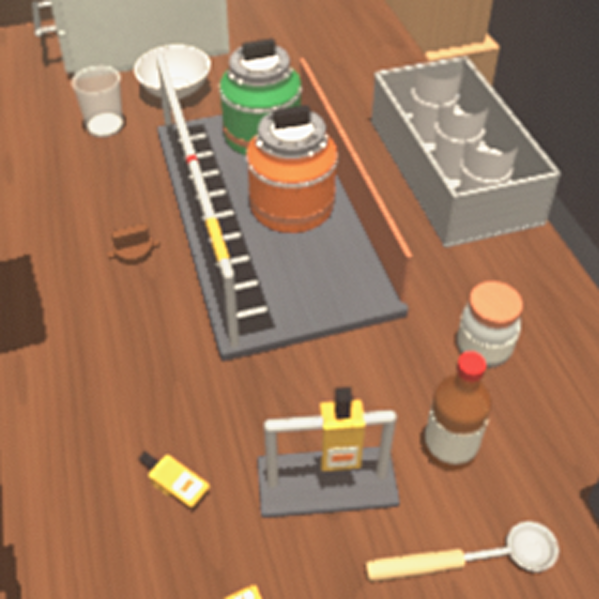

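The side picture shows the hanger hooked on the stand at (360,321), with the grip post at (360,308). The rail runs from (308,245) up to (276,145), its yellow start section is at (302,232) and the red mark at (289,194). The orange canister's wing is at (336,175).

What could be mistaken for them:
- **Hanger:** two tags lie on the table, at side (283,344) and (312,397), or scene (150,210) and (206,196). I choose the one on the stand, at scene (185,205).
- **Cap:** the brown one at side (262,232) and the green canister's at side (320,143). I choose the one on the orange canister.

Next I measure with the point clouds.

```bash
python3 - <<'E'
from h import *
vs,us=np.mgrid[0:400,0:640];uv=np.c_[us.ravel(),vs.ravel()]
for n in("scene","side"):
    p=get_image(n);P=pts(p,uv);ok=p["depth"].ravel()>0
    hsv=cv2.cvtColor(p["pixels"],cv2.COLOR_BGR2HSV).reshape(-1,3).astype(int);H,S,V=hsv.T
    def rep(nm,m):
        m=m&ok;Q=P[m]
        if len(Q)<4: print(n,nm,len(Q));return
        print(n,nm,len(Q),"med",np.median(Q,0).round(4),"lo",np.percentile(Q,5,0).round(3),"hi",np.percentile(Q,95,0).round(3))
        return Q
    def box(m,a,b,c,d): return m&(uv[:,0]>=a)&(uv[:,0]<b)&(uv[:,1]>=c)&(uv[:,1]<d)
    yel=(H>18)&(H<35)&(S>130)&(V>90); red=((H<5)|(H>174))&(S>150)&(V>80); blk=V<50
    z=P[:,2]
    B={"scene":dict(h=(172,200,190,225),r=(260,315,155,185),m=(325,340,150,170),c=(345,370,172,200)),
       "side":dict(h=(345,375,298,345),r=(290,312,215,250),m=(280,298,185,203),c=(322,352,160,185))}[n]
    Q=rep("hang yellow",box(yel,*B["h"])&(z>.04));
    rep("hang grip",box(blk,*B["h"])&(z>.13))
    rep("start",box(yel,*B["r"])&(z>.1))
    rep("mark",box(red,*B["m"])&(z>.1))
    Q=rep("wing",box(blk,*B["c"])&(z>.165))
    if Q is not None:
        c,w,_=cv2.fitLine(Q[:,:2].astype(np.float32),cv2.DIST_L2,0,.01,.01)[:3].ravel(); print("wing dir",np.degrees(np.arctan2(w,c)))
    # rail: points at z .135-.165 gray
    for nm,bx,zl,zh in(("rail",dict(scene=(255,425,140,185),side=(270,312,140,255))[n],.14,.165),("bar",dict(scene=(175,200,190,235),side=(322,390,310,325))[n],.12,.145)):
        m=box((S<60)&(V>60),*bx)&ok&(z>zl)&(z<zh);Q=P[m]
        print(n,nm,len(Q))
        if len(Q)>10:
            l=cv2.fitLine(Q[:,:2].astype(np.float32),cv2.DIST_HUBER,0,.001,.001).ravel();d=l[:2];t=(Q[:,:2]-l[2:])@d
            print("  ang",np.degrees(np.arctan2(d[1],d[0])).round(2),"ends",(l[2:]+d*t.min()).round(4),(l[2:]+d*t.max()).round(4),"z",np.percentile(Q[:,2],[10,50,90]).round(4))
    for t in("canister","cap"):
        for r in regions_of(t,p)[:3]:
            m=r["region"].ravel(); rep(f"{t} {r['score']:.2f}",m)
E
```

```text
scene hang yellow 159 med [ 0.5328 -0.3389  0.1389] lo [ 0.507 -0.359  0.114] hi [ 0.544 -0.329  0.145]
scene hang grip 81 med [ 0.5276 -0.3422  0.1666] lo [ 0.518 -0.349  0.148] hi [ 0.532 -0.336  0.177]
scene start 116 med [ 0.458  -0.0877  0.1526] lo [ 0.451 -0.118  0.147] hi [ 0.463 -0.056  0.156]
scene mark 14 med [0.4559 0.0637 0.1523] lo [0.45  0.06  0.148] hi [0.459 0.068 0.157]
scene wing 125 med [0.6033 0.0742 0.1894] lo [0.576 0.07  0.172] hi [0.619 0.082 0.193]
wing dir -1.2444588
scene rail 793
  ang 85.55 ends [ 0.4478 -0.1473] [0.484  0.3183] z [0.1492 0.1542 0.1629]
scene bar 115
  ang -11.15 ends [ 0.4489 -0.3281] [ 0.5767 -0.3533] z [0.1285 0.1329 0.1356]
scene canister 0.81 1389 med [0.6342 0.0517 0.1154] lo [0.576 0.017 0.053] hi [0.654 0.127 0.144]
scene cap 0.73 321 med [0.6019 0.2414 0.1672] lo [0.573 0.223 0.158] hi [0.618 0.265 0.193]
scene cap 0.62 321 med [0.6012 0.0722 0.1651] lo [0.576 0.055 0.159] hi [0.619 0.099 0.192]
scene cap 0.62 261 med [0.3702 0.0636 0.0138] lo [ 0.341  0.044 -0.002] hi [0.386 0.09  0.042]
side hang yellow 335 med [ 0.516  -0.3545  0.1325] lo [ 0.499 -0.36   0.067] hi [ 0.535 -0.334  0.143]
side hang grip 1
side start 94 med [ 0.4512 -0.0882  0.154 ] lo [ 0.446 -0.115  0.15 ] hi [ 0.457 -0.059  0.156]
side mark 5 med [0.4498 0.063  0.1559] lo [0.448 0.06  0.152] hi [0.453 0.066 0.156]
side wing 0
side rail 426
  ang 89.63 ends [ 0.4499 -0.1489] [0.4529 0.3186] z [0.1499 0.1536 0.157 ]
side bar 238
  ang -10.7 ends [ 0.4441 -0.3315] [ 0.5706 -0.3554] z [0.1281 0.1332 0.1359]
side canister 0.86 1477 med [0.5756 0.03   0.0986] lo [0.533 0.017 0.028] hi [0.636 0.079 0.141]
side cap 0.69 293 med [0.5902 0.0711 0.1685] lo [0.568 0.053 0.156] hi [0.613 0.08  0.192]
side cap 0.58 226 med [0.5901 0.242  0.1724] lo [0.568 0.223 0.159] hi [0.613 0.251 0.192]
side cap 0.50 249 med [0.3534 0.0628 0.0186] lo [0.332 0.044 0.009] hi [0.375 0.071 0.042]
```

```bash
cat >> h.py <<'E'
def goto(g,yaw):
    """print shift (tool axes, mm) and turn (deg) from here to grasp point g, jaw axis (tool y) at yaw deg, tool down"""
    s=state();M=R.from_rotvec(s["tool_rot"]);g=np.array(g,float)
    a=np.radians(yaw);y=np.array([np.cos(a),np.sin(a),0]);z=np.array([0,0,-1.]);T=R.from_matrix(np.c_[np.cross(y,z),y,z])
    d=M.inv().apply(g+[0,0,.18]-s["ee_pos"])*1e3
    print("grasp pt now",(s["ee_pos"]+M.apply([0,0,.18])).round(4),"yaw",np.degrees(np.arctan2(*M.as_matrix()[1::-1,1])).round(1),"t",s["time"])
    print("shift",d.round(1),"rows",np.linalg.norm(d)/41.7,"turn",np.degrees((M.inv()*T).as_rotvec()).round(1),"shift after turn",(T.inv().apply(g+[0,0,.18]-s["ee_pos"])*1e3).round(1),"F",s["wrist_force"].round(1),"open",round(s["opening"],4))
E
python3 -c "
from h import *
goto([.525,-.344,.27],-100.9)"
```

```text
grasp pt now [ 0.1265 -0.5609  0.2247] yaw -77.3 t 1.65
shift [ 436.5 -124.   -45.4] rows 10.935375575758542 turn [ 0.   0.  23.6] shift after turn [ 350.3 -288.4  -45.3] F [-0.4  0.5 -0.6] open 0.0937
```

>>> jog_arm(
  increments=[
    [[36.4,-10.3,-4,0,0,0,1],[36.4,-10.3,-4,0,0,0,1],[36.4,-10.3,-4,0,0,0,1],[36.4,-10.3,-4,0,0,0,1],[36.4,-10.3,-4,0,0,0,1],[36.4,-10.3,-4,0,0,0,1],[36.4,-10.3,-4,0,0,0,1],[36.4,-10.3,-4,0,0,0,1],[36.4,-10.3,-4,0,0,0,1],[36.4,-10.3,-4,0,0,0,1],[36.4,-10.3,-4,0,0,0,1],[36.4,-10.3,-4,0,0,0,1],[0,0,0,0,0,5.9,1],[0,0,0,0,0,5.9,1],[0,0,0,0,0,5.9,1],[0,0,0,0,0,5.9,1],[0,0,0,0,0,0,1]],
  ],
)

```text
time: 3.07
ee_pos: [0.5458, -0.3337, 0.4539]
tool_rot: [3.122, -0.331, 0.005]
wrist_force: [0.1, -0.4, -0.5]
opening: 0.0939
```

```bash
python3 - <<'E'
from h import *
goto([.525,-.344,.27],-100.9)
p=get_image("wrist");cv2.imwrite("pics/w1.png",p["pixels"])
print(proj(p,[[.525,-.344,.178],[.525,-.344,.13]]).round())
for t in("hanger","hanger_grip","stand"):
    for r in recognise(t,p)[:3]: print(t,round(r["score"],2),(np.array(r["extent"])*[640,400,640,400]).round())
E
```

```text
grasp pt now [ 0.5464 -0.3341  0.2739] yaw -102.1 t 3.0667
shift [-18.2  14.4   3.9] rows 0.5651072011579025 turn [ 0.1 -0.2 -1.2] shift after turn [-18.5  14.1   3.9] F [ 0.1 -0.4 -0.5] open 0.0939
[[335. 229.]
 [332. 212.]]
hanger 0.72 [298. 283. 344. 318.]
hanger 0.62 [318. 184. 349. 242.]
hanger_grip 0.97 [320. 182. 351. 244.]
hanger_grip 0.75 [307. 287. 347. 320.]
stand 0.64 [305. 142. 355. 283.]
stand 0.47 [  1. 160.  72. 269.]
```

View pics/w1.png

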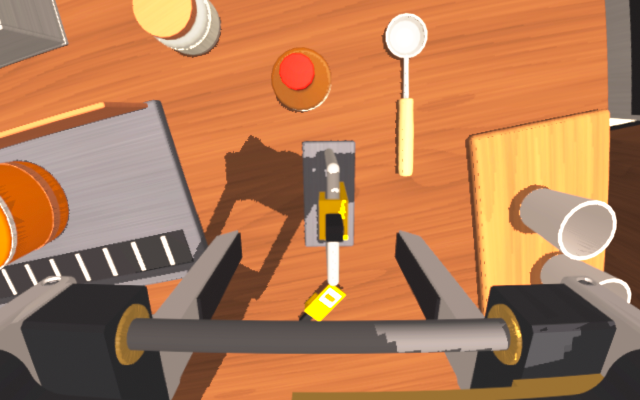

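The wrist picture shows the hanger on the stand with its black post at (335,228), centred between the fingers, which matches my projection of (335,229). The other tag lies on the table at (323,302). Now I refine the post position and bar angle.

```bash
python3 - <<'E'
from h import *
p=get_image("wrist")
vs,us=np.mgrid[135:290,300:365];uv=np.c_[us.ravel(),vs.ravel()];P=pts(p,uv);d=p["depth"][uv[:,1],uv[:,0]]
hsv=cv2.cvtColor(p["pixels"],cv2.COLOR_BGR2HSV)[uv[:,1],uv[:,0]].astype(int)
z=P[:,2]
for nm,m in(("top z>.165",z>.165),("blk",(hsv[:,2]<60)&(z>.15)),("bar",(z>.125)&(z<.14)&(hsv[:,1]<80)),("yel top",(z>.136)&(z<.148)&(hsv[:,1]>120))):
    Q=P[m];
    if len(Q)<5: print(nm,len(Q));continue
    print(nm,len(Q),"med",np.median(Q,0).round(4),"lo",np.percentile(Q,3,0).round(4),"hi",np.percentile(Q,97,0).round(4))
    r=cv2.minAreaRect(Q[:,:2].astype(np.float32)*1000);print("  rect",np.round(r[0],1),np.round(r[1],1),round(r[2],1))
    if nm=="bar":
        l=cv2.fitLine(Q[:,:2].astype(np.float32),cv2.DIST_HUBER,0,.001,.001).ravel();print("  ang",np.degrees(np.arctan2(l[1],l[0])),"y at x=.525",l[3]+(.525-l[2])*l[1]/l[0])
E
```

```text
top z>.165 406 med [ 0.5231 -0.3441  0.1764] lo [ 0.5137 -0.3512  0.1664] hi [ 0.6239 -0.3359  0.4331]
  rect [ 567.8 -350.4] [ 16.2 111.1] 81.6
blk 374 med [ 0.5255 -0.3436  0.1761] lo [ 0.5152 -0.3502  0.1533] hi [ 0.5287 -0.3369  0.1776]
  rect [ 568.4 -349.8] [ 13.9 110.2] 82.0
bar 869 med [ 0.4923 -0.3409  0.1337] lo [ 0.4508 -0.3569  0.1296] hi [ 0.5713 -0.3273  0.1355]
  rect [ 509.8 -342.2] [ 11.4 129.3] 78.6
  ang -11.401441 y at x=.525 -0.34469962
yel top 675 med [ 0.5292 -0.3448  0.1407] lo [ 0.5029 -0.3584  0.1384] hi [ 0.5403 -0.3291  0.1425]
  rect [ 520. -344.] [27.6 40.6] 79.2
```

```bash
python3 -c "
from h import *
goto([.5205,-.344,.165],-101)"
```

```text
grasp pt now [ 0.5458 -0.3346  0.274 ] yaw -102.0 t 3.3167
shift [-22.6  14.5 108.9] rows 2.690697948417653 turn [ 0.1 -0.2 -1. ] shift after turn [-22.5  14.3 109. ] F [ 0.5 -0.1 -0.2] open 0.0941
```

>>> jog_arm(
  increments=[
    [[-11,7,0,0,0,-1,1],[-11,7,0,0,0,0,1],[0,0,0,0,0,0,1],[0,0,20,0,0,0,1],[0,0,20,0,0,0,1],[0,0,20,0,0,0,1],[0,0,15,0,0,0,1],[0,0,10,0,0,0,1],[0,0,0,0,0,0,1],[0,0,0,0,0,0,1]],
  ],
)

```text
time: 4.15
ee_pos: [0.5191, -0.3467, 0.3692]
tool_rot: [3.122, -0.301, 0.017]
wrist_force: [-0.5, 0.3, -0.3]
opening: 0.0941
```

```bash
python3 -c "
from h import *
goto([.5205,-.344,.165],-101)"
```

```text
grasp pt now [ 0.521  -0.3479  0.1892] yaw -101.0 t 4.15
shift [ 0.6 -3.1 24.2] rows 0.5850226906649577 turn [ 0.2 -0.7 -0. ] shift after turn [ 0.9 -3.  24.2] F [-0.5  0.3 -0.3] open 0.0941
```

>>> jog_arm(
  increments=[
    [[0.9,-3,12,0.2,-0.7,0,1],[0,0,11,0,0,0,1],[0,0,0,0,0,0,1],[0,0,0,0,0,0,0],[0,0,0,0,0,0,0],[0,0,0,0,0,0,0],[0,0,0,0,0,0,0],[0,0,0,0,0,0,0],[0,0,0,0,0,0,0],[0,0,0,0,0,0,0],[0,0,0,0,0,0,0]],
  ],
)

```text
time: 5.07
ee_pos: [0.5223, -0.3448, 0.3493]
tool_rot: [3.122, -0.301, 0.009]
wrist_force: [-0.1, -0.6, -0.1]
opening: 0.044
```

```bash
python3 -c "
from h import *
goto([.5205,-.344,.165],-101)"
```

```text
grasp pt now [ 0.5232 -0.3458  0.1693] yaw -101.0 t 5.0667
shift [-2.  -0.4  4.3] rows 0.11290795249312112 turn [ 0.3 -0.3 -0. ] shift after turn [-2.  -0.4  4.3] F [-0.1 -0.6 -0.1] open 0.044
```

>>> jog_arm(
  increments=[
    [[-1.5,0,5,0,0,0,0],[0,0,0,0,0,0,0],[0,0,0,0,0,0,0],[0,0,0,0,0,0,0],[0,0,0,0,0,0,0],[0,0,0,0,0,0,0],[0,0,0,0,0,0,0],[0,0,0,0,0,0,0]],
  ],
)

```text
time: 5.73
ee_pos: [0.5207, -0.3444, 0.3438]
tool_rot: [3.122, -0.301, 0.009]
wrist_force: [0.1, -0.8, 0.5]
opening: 0.0157
```

```bash
python3 -c "
from h import *
goto([.5205,-.344,.165],-101)"
```

```text
grasp pt now [ 0.5216 -0.3454  0.1638] yaw -101.0 t 5.7333
shift [-0.2 -0.4 -1.2] rows 0.03004460391486403 turn [ 0.3 -0.3 -0. ] shift after turn [-0.3 -0.4 -1.2] F [ 0.1 -0.8  0.5] open 0.0157
```

>>> jog_arm(
  increments=[
    [[0,0,-10,0,0,0,0],[0,0,-20,0,0,0,0],[0,0,-25,0,0,0,0],[0,0,-25,0,0,0,0],[0,0,-20,0,0,0,0],[0,0,-12,0,0,0,0],[0,0,0,0,0,0,0],[0,0,0,0,0,-6.5,0],[0,0,0,0,0,-7,0],[0,0,0,0,0,-7,0],[0,0,0,0,0,-7,0],[0,0,0,0,0,-7,0],[0,0,0,0,0,-7,0],[0,0,0,0,0,-7,0],[0,0,0,0,0,-7,0],[0,0,0,0,0,-7,0],[0,0,0,0,0,-7,0],[0,0,0,0,0,-7,0],[0,0,0,0,0,-7,0],[0,0,0,0,0,0,0]],
  ],
)

```text
time: 7.4
ee_pos: [0.5176, -0.3419, 0.4545]
tool_rot: [-2.491, -1.901, 0.005]
wrist_force: [0.6, -0.9, -2.3]
opening: 0.0159
```

```bash
python3 -c "
from h import *
goto([.4545,-.088,.285],0)"
```

```text
grasp pt now [ 0.5162 -0.3411  0.2746] yaw -15.3 t 7.4
shift [ 228.2 -128.    -8.8] rows 6.278725351770769 turn [ -0.5  -0.2 -15.3] shift after turn [253.9 -63.1 -10.5] F [ 0.6 -0.9 -2.3] open 0.0159
```

Hanger carried (about 0.7 N to 2 N weight). I turn the rest, then move over the start section.

>>> jog_arm(
  increments=[
    [[0,0,-6,-0.5,-0.2,-7,0],[0,0,-5,0,0,-7,0],[0,0,0,0,0,-1,0],[0,0,0,0,0,0,0],[20,-5,0,0,0,0,0],[30,-7.5,0,0,0,0,0],[30,-7.5,0,0,0,0,0],[30,-7.5,0,0,0,0,0],[30,-7.5,0,0,0,0,0],[30,-7.5,0,0,0,0,0],[30,-7.5,0,0,0,0,0],[20,-5,0,0,0,0,0],[10,-2.5,0,0,0,0,0],[0,0,0,0,0,0,0],[0,0,0,0,0,0,0]],
  ],
)

```text
time: 8.65
ee_pos: [0.4614, -0.1019, 0.4571]
tool_rot: [-2.276, -2.151, 0.004]
wrist_force: [0.4, 0.4, -1.3]
opening: 0.0157
```

```bash
python3 - <<'E'
from h import *
goto([.4545,-.088,.285],0)
for n in("wrist","side"):
    p=get_image(n);cv2.imwrite(f"pics/{n}2.png",p["pixels"])
    vs,us=np.mgrid[0:400,0:640];uv=np.c_[us.ravel(),vs.ravel()];P=pts(p,uv);ok=p["depth"].ravel()>0
    H,S,V=cv2.cvtColor(p["pixels"],cv2.COLOR_BGR2HSV).reshape(-1,3).astype(int).T
    w=ok&(abs(P[:,0]-.455)<.025)&(P[:,1]>-.13)&(P[:,1]<.3)&(P[:,2]>.14)&(P[:,2]<.165)
    Q=P[w&(S<80)];print(n,"rail",len(Q))
    if len(Q)>20:
        l=cv2.fitLine(Q[:,:2].astype(np.float32),cv2.DIST_HUBER,0,.001,.001).ravel();k=l[0]/l[1]
        print(" tilt deg",np.degrees(np.arctan(k)),"x at y -.088,.064",l[2]+(-.088-l[3])*k,l[2]+(.064-l[3])*k,"z",np.percentile(Q[:,2],[50,90,97]))
    for nm,m in(("start",(H>18)&(H<35)&(S>130)),("red",((H<5)|(H>174))&(S>150))):
        Q=P[w&m&(P[:,2]>.147)]
        if len(Q)>3: print(nm,len(Q),np.median(Q,0).round(4),np.percentile(Q,3,0).round(4),np.percentile(Q,97,0).round(4))
    Q=P[ok&(H>18)&(H<35)&(S>130)&(P[:,2]>.175)&(P[:,2]<.30)&(abs(P[:,0]-.455)<.05)&(abs(P[:,1]+.09)<.05)]
    if len(Q)>3: print("hanger yellow",len(Q),np.median(Q,0).round(4),np.percentile(Q,3,0).round(4),np.percentile(Q,97,0).round(4))
a=cv2.imread("pics/side2.png")[80:330,200:420];a=cv2.resize(a,None,fx=1.8,fy=1.8)
b=cv2.resize(cv2.imread("pics/wrist2.png"),None,fx=.6,fy=.6);c=np.zeros((450,396+384,3),np.uint8);c[:,:396]=a;c[:240,396:]=b;cv2.imwrite("pics/v4.png",c)
E
```

```text
grasp pt now [ 0.4598 -0.101   0.2771] yaw -3.2 t 8.65
shift [13.6 -7.7 -7.7] rows 0.4181861538292187 turn [-0.5 -0.3 -3.2] shift after turn [13.9 -6.9 -7.9] F [ 0.4  0.4 -1.3] open 0.0157
wrist rail 1924
 tilt deg -0.405861 x at y -.088,.064 0.4534013 0.45232457 z [0.15377237 0.15511396 0.15567222]
start 925 [ 0.4534 -0.0807  0.1546] [ 0.447  -0.1119  0.1507] [ 0.4591 -0.0538  0.1564]
red 164 [0.4524 0.0613 0.1545] [0.4463 0.0577 0.1509] [0.4585 0.065  0.1564]
hanger yellow 1334 [ 0.4623 -0.0862  0.2537] [ 0.448  -0.0959  0.1835] [ 0.4737 -0.0826  0.2552]
side rail 231
 tilt deg 0.15870376 x at y -.088,.064 0.45021752 0.45063853 z [0.15356264 0.15548232 0.15634727]
start 89 [ 0.4512 -0.0878  0.1541] [ 0.4459 -0.1166  0.1503] [ 0.4574 -0.0558  0.1567]
hanger yellow 150 [ 0.4644 -0.1206  0.2421] [ 0.4449 -0.1247  0.1809] [ 0.4694 -0.0972  0.2553]
```

View pics/v4.png

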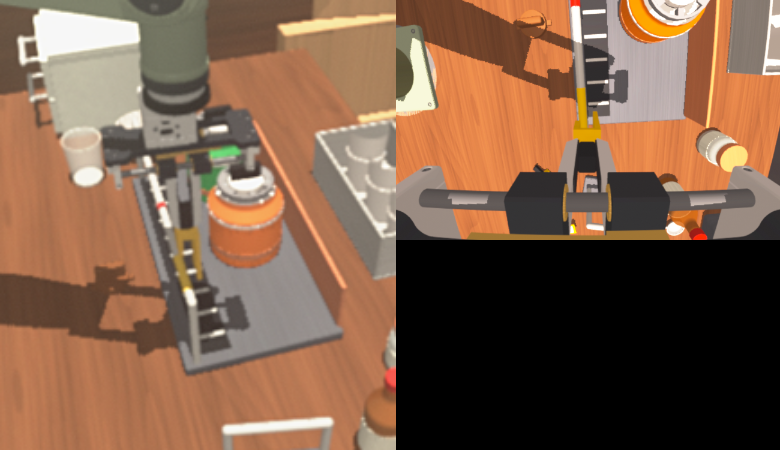

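>>> jog_arm(
  increments=[
    [[7,-4,0,-0.5,-0.3,-3,0],[6,-3,0,0,0,0,0],[0,0,0,0,0,0,0],[0,0,0,0,0,0,0]],
  ],
)

```text
time: 9.08
ee_pos: [0.4562, -0.0934, 0.4568]
tool_rot: [2.236, 2.206, -0.003]
wrist_force: [-0.0, 0.2, 0.4]
opening: 0.0159
```

```bash
python3 -c "
from h import *
goto([.453,-.088,.225],0.2)"
```

```text
grasp pt now [ 0.4561 -0.0937  0.2768] yaw -0.8 t 9.0833
shift [ 5.4 -3.2 51.8] rows 1.2518000836233065 turn [-0.   0.1 -1. ] shift after turn [ 5.4 -3.2 51.8] F [-0.   0.2  0.4] open 0.0159
```

>>> jog_arm(
  increments=[
    [[4,-2.5,0,0,0,-0.7,0],[3,-2,0,0,0,-0.5,0],[0,0,0,0,0,0,0],[0,0,0,0,0,0,0]],
  ],
)

```text
time: 9.42
ee_pos: [0.4518, -0.0873, 0.4566]
tool_rot: [2.215, 2.227, -0.004]
wrist_force: [0.4, -0.2, -0.9]
opening: 0.0159
```

```bash
python3 - <<'E'
from h import *
goto([.453,-.088,.225],0.2)
p=get_image("wrist");vs,us=np.mgrid[0:400,0:640];uv=np.c_[us.ravel(),vs.ravel()];P=pts(p,uv);ok=p["depth"].ravel()>0
H,S,V=cv2.cvtColor(p["pixels"],cv2.COLOR_BGR2HSV).reshape(-1,3).astype(int).T
m=ok&(H>18)&(H<35)&(S>130)&(abs(P[:,2]-.2545)<.003)&(abs(P[:,0]-.455)<.03)
Q=P[m];r=cv2.minAreaRect(Q[:,:2].astype(np.float32)*1e3);print("roof",len(Q),r,np.percentile(Q,[2,50,98],axis=0).round(4))
m=ok&(abs(P[:,0]-.455)<.02)&(P[:,1]>-.07)&(P[:,1]<.05)&(P[:,2]>.147)&(P[:,2]<.16);Q=P[m]
l=cv2.fitLine(Q[:,:2].astype(np.float32),cv2.DIST_HUBER,0,.001,.001).ravel();print("rail",len(Q),np.degrees(l[0]/l[1]),l[2]+(-.088-l[3])*l[0]/l[1])
E
```

```text
grasp pt now [ 0.4516 -0.0877  0.2766] yaw 0.3 t 9.4167
shift [-0.6  1.3 51.6] rows 1.2378303506920816 turn [-0.1  0.1  0.1] shift after turn [-0.7  1.2 51.6] F [ 0.4 -0.2 -0.9] open 0.0159
roof 860 ((451.72113037109375, -76.69600677490234), (26.873096466064453, 14.058944702148438), 0.9097298979759216) [[ 0.439  -0.0828  0.2519]
 [ 0.4518 -0.0755  0.2536]
 [ 0.4645 -0.07    0.2549]]
rail 1993 -0.48774624 0.4532633
```

>>> jog_arm(
  increments=[
    [[0,2,0,0,0,0,0],[0,0,0,0,0,0,0],[0,0,10,0,0,0,0],[0,0,14,0,0,0,0],[0,0,14,0,0,0,0],[0,0,10,0,0,0,0],[0,0,0,0,0,0,0],[0,0,0,0,0,0,0]],
  ],
)

```text
time: 10.13
ee_pos: [0.4543, -0.0875, 0.4049]
tool_rot: [2.215, 2.226, -0.003]
wrist_force: [0.4, -0.3, -0.1]
opening: 0.0158
```

```bash
python3 -c "
from h import *
goto([.453,-.088,.187],0.3)"
```

```text
grasp pt now [ 0.4542 -0.088   0.2249] yaw 0.3 t 10.1333
shift [-0.4 -1.2 37.9] rows 0.9093541812998535 turn [-0.   0.1 -0. ] shift after turn [-0.5 -1.3 37.9] F [ 0.4 -0.3 -0.1] open 0.0158
```

>>> jog_arm(
  increments=[
    [[0,-1.3,0,0,0,0,0],[0,0,8,0,0,0,0],[0,0,8,0,0,0,0],[0,0,8,0,0,0,0],[0,0,6,0,0,0,0],[0,0,4,0,0,0,0],[0,0,0,0,0,0,0],[0,0,0,0,0,0,0]],
  ],
)

```text
time: 10.8
ee_pos: [0.453, -0.0878, 0.3686]
tool_rot: [2.214, 2.225, -0.003]
wrist_force: [-0.4, 0.1, -0.7]
opening: 0.0156
```

```bash
python3 -c "
from h import *
goto([.453,-.088,.187],0.3)
p=get_image('side');cv2.imwrite('pics/v5.png',cv2.resize(p['pixels'][180:290,260:360],None,fx=5,fy=5,interpolation=cv2.INTER_CUBIC))"
```

```text
grasp pt now [ 0.4532 -0.0885  0.1886] yaw 0.3 t 10.8
shift [-0.2 -0.   1.6] rows 0.03894198318574385 turn [ 0.1  0.2 -0. ] shift after turn [-0.2 -0.   1.6] F [-0.4  0.1 -0.7] open 0.0156
```

View pics/v5.png

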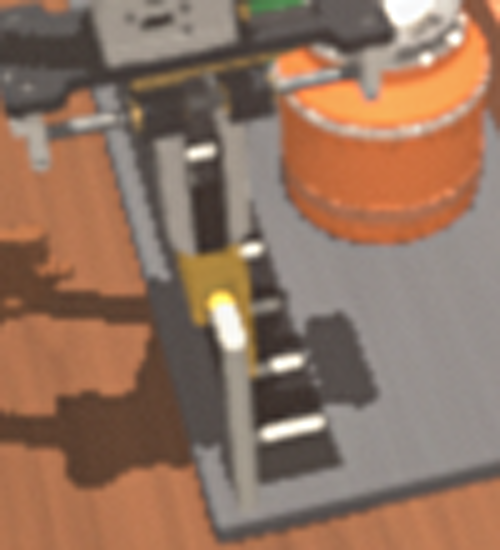

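The crop shows the rail entering the hook's slot at (215,300), with the panel on the canister side. It is hooked, so I lower it slightly and slide.

>>> jog_arm(
  increments=[
    [[0,0,2.5,0,0,0,0],[0,0,0,0,0,0,0],[10,0,0,0,0,0,0],[15,-0.1,0,0,0,0,0],[15,-0.1,0,0,0,0,0],[15,-0.1,0,0,0,0,0],[15,-0.1,0,0,0,0,0],[10,-0.1,0,0,0,0,0],[0,0,0,0,0,0,0]],
  ],
)

```text
time: 11.6
ee_pos: [0.4526, -0.0025, 0.3676]
tool_rot: [2.215, 2.219, 0.002]
wrist_force: [0.3, 0.1, -1.2]
opening: 0.0157
```

```bash
python3 - <<'E'
from h import *
goto([.4525,.0625,.186],0.3)
p=get_image("wrist");vs,us=np.mgrid[0:400,0:640];uv=np.c_[us.ravel(),vs.ravel()];P=pts(p,uv);ok=p["depth"].ravel()>0
H,S,V=cv2.cvtColor(p["pixels"],cv2.COLOR_BGR2HSV).reshape(-1,3).astype(int).T
b=ok&(abs(P[:,0]-.453)<.03)&(P[:,2]>.147)
Q=P[b&((H<5)|(H>174))&(S>150)&(P[:,2]<.16)];print("red",len(Q),np.percentile(Q,[3,50,97],axis=0).round(4))
Q=P[b&(H>18)&(H<35)&(S>130)&(P[:,2]<.17)&(P[:,2]>.158)&(abs(P[:,1])<.06)]
if len(Q):print("roof",len(Q),np.percentile(Q,[2,50,98],axis=0).round(4))
Q=P[ok&(abs(P[:,0]-.453)<.02)&(P[:,1]>.04)&(P[:,1]<.2)&(P[:,2]>.147)&(P[:,2]<.16)]
l=cv2.fitLine(Q[:,:2].astype(np.float32),cv2.DIST_HUBER,0,.001,.001).ravel();print("rail",len(Q),np.degrees(l[0]/l[1]),l[2]+(.0625-l[3])*l[0]/l[1])
E
```

```text
grasp pt now [ 0.4536 -0.0031  0.1876] yaw 0.1 t 11.6
shift [65.   0.   1.4] rows 1.5596725246911303 turn [ 0.3  0.2 -0.2] shift after turn [65.   0.2  1.6] F [ 0.3  0.1 -1.2] open 0.0157
red 443 [[0.4461 0.0581 0.1511]
 [0.4526 0.0636 0.1546]
 [0.4586 0.0691 0.1564]]
roof 956 [[0.4411 0.0018 0.1598]
 [0.4539 0.0096 0.1645]
 [0.4672 0.0146 0.1659]]
rail 3487 -0.4211067 0.45232606
```

>>> jog_arm(
  increments=[
    [[10,-0.2,0,0.3,0.2,-0.2,0],[13,-0.2,0,0,0,0,0],[13,-0.2,0,0,0,0,0],[13,-0.2,0,0,0,0,0],[9,0,0,0,0,0,0],[5,0,0,0,0,0,0],[0,0,0,0,0,0,0],[0,0,0,0,0,0,0]],
  ],
)

```text
time: 12.32
ee_pos: [0.4523, 0.0622, 0.3682]
tool_rot: [2.219, 2.223, -0.001]
wrist_force: [0.8, -0.4, -0.4]
opening: 0.0159
```

```bash
python3 - <<'E'
from h import *
goto([.4523,.0645,.185],0.4)
E
```

```text
grasp pt now [0.4524 0.062  0.1882] yaw 0.1 t 12.3167
shift [ 2.3 -0.   3.2] rows 0.09448569101003539 turn [ 0.   0.1 -0.3] shift after turn [ 2.3 -0.   3.2] F [ 0.8 -0.4 -0.4] open 0.0159
```

>>> jog_arm(
  increments=[
    [[3.2,0,0,0,0,-0.3,0],[0,0,0,0,0,0,0],[0,0,3,0,0,0,0],[0,0,1,0,0,0,0],[0,0,0,0,0,0,0],[0,0,0,0,0,0,0]],
  ],
)

```text
time: 12.82
ee_pos: [0.4527, 0.0639, 0.3638]
tool_rot: [2.215, 2.225, -0.001]
wrist_force: [0.0, 0.8, 0.7]
opening: 0.0157
```

```bash
python3 - <<'E'
from h import *
goto([.4523,.0645,.185],0.4)
E
```

```text
grasp pt now [0.4528 0.0637 0.1838] yaw 0.3 t 12.8167
shift [ 0.6 -0.4 -1.2] rows 0.03286088393782583 turn [ 0.   0.1 -0.1] shift after turn [ 0.6 -0.4 -1.2] F [0.  0.8 0.7] open 0.0157
```

>>> jog_arm(
  increments=[
    [[0,0,0,0,0,0,0.5],[0,0,0,0,0,0,0.5],[0,0,0,0,0,0,0.5],[0,0,0,0,0,0,0.5],[0,0,0,0,0,0,0.5],[0,0,-10,0,0,0,0.5],[0,0,-20,0,0,0,0.5],[0,0,-25,0,0,0,0.5],[0,0,-25,0,0,0,0.5],[0,0,-15,0,0,0,0.7],[0,0,0,0,0,0,0.7],[0,0,0,0,0,0,0.7]],
  ],
)

```text
time: 13.82
ee_pos: [0.4522, 0.0638, 0.4662]
tool_rot: [2.215, 2.224, -0.002]
wrist_force: [0.2, 0.1, -0.4]
opening: 0.0634
```

```bash
python3 - <<'E'
from h import *
goto([.594,.077,.28],90)
vs,us=np.mgrid[0:400,0:640];uv=np.c_[us.ravel(),vs.ravel()]
for n in("wrist","scene","side"):
    p=get_image(n);P=pts(p,uv);ok=p["depth"].ravel()>0;cv2.imwrite(f"pics/{n}3.png",p["pixels"])
    H,S,V=cv2.cvtColor(p["pixels"],cv2.COLOR_BGR2HSV).reshape(-1,3).astype(int).T
    for nm,m in(("wing",(V<70)&(abs(P[:,0]-.594)<.04)&(abs(P[:,1]-.077)<.04)&(P[:,2]>.187)&(P[:,2]<.2)),
      ("roof",(H>18)&(H<35)&(S>130)&(abs(P[:,0]-.453)<.04)&(abs(P[:,1]-.064)<.04)&(P[:,2]>.155)&(P[:,2]<.17)),
      ("post",(V<70)&(abs(P[:,0]-.453)<.03)&(abs(P[:,1]-.064)<.03)&(P[:,2]>.17)&(P[:,2]<.205))):
        Q=P[ok&m]
        if len(Q)>5: print(n,nm,len(Q),np.percentile(Q,[3,50,97],axis=0).round(4).tolist(),cv2.minAreaRect(Q[:,:2].astype(np.float32)*1e3))
a=cv2.resize(cv2.imread("pics/wrist3.png"),(400,250));b=cv2.resize(cv2.imread("pics/scene3.png")[130:255,260:460],(400,250));c=cv2.resize(cv2.imread("pics/side3.png")[120:270,240:360],(400,500))
cv2.imwrite("pics/v6.png",np.hstack([np.vstack([a,b]),c]))
E
```

```text
grasp pt now [0.4523 0.0634 0.2862] yaw 0.2 t 13.8167
shift [ 12.6 141.9   6.3] rows 3.418714634844508 turn [ -0.1   0.1 -89.8] shift after turn [-141.8   13.2    6.2] F [ 0.2  0.1 -0.4] open 0.0634
wrist wing 331 [[0.5673, 0.0735, 0.1873], [0.5874, 0.0837, 0.1909], [0.6131, 0.0861, 0.1927]] ((590.6615600585938, 79.38469696044922), (12.39338493347168, 47.85346603393555), 86.09124755859375)
wrist roof 761 [[0.4399, 0.0438, 0.1572], [0.4527, 0.0705, 0.1609], [0.4666, 0.081, 0.1622]] ((453.148193359375, 61.30317687988281), (27.298194885253906, 40.05306625366211), 0.8381478190422058)
wrist post 417 [[0.4467, 0.0562, 0.1726], [0.4535, 0.0661, 0.1964], [0.46, 0.0693, 0.198]] ((453.10333251953125, 62.419830322265625), (14.22864818572998, 14.272963523864746), 88.77118682861328)
scene wing 72 [[0.5723, 0.0698, 0.188], [0.595, 0.0763, 0.191], [0.6167, 0.0839, 0.1946]] ((595.0186157226562, 76.94781494140625), (13.187366485595703, 47.255435943603516), 83.26192474365234)
scene roof 89 [[0.4424, 0.0406, 0.1562], [0.461, 0.0568, 0.1604], [0.4701, 0.0802, 0.1635]] ((455.5855407714844, 60.09535217285156), (33.372825622558594, 41.39692687988281), 1.8789288997650146)
scene post 72 [[0.4488, 0.0522, 0.1719], [0.4608, 0.0583, 0.1873], [0.4655, 0.0671, 0.1979]] ((457.19647216796875, 59.55554962158203), (15.546833038330078, 18.856494903564453), 86.69943237304688)
side roof 56 [[0.4391, 0.0405, 0.1571], [0.4497, 0.0492, 0.1601], [0.4663, 0.0774, 0.1621]] ((452.53857421875, 59.924560546875), (27.587759017944336, 40.825157165527344), 0.7034862041473389)
side post 44 [[0.4465, 0.0519, 0.1723], [0.4515, 0.0543, 0.19], [0.4572, 0.0653, 0.1976]] ((453.056884765625, 58.10131072998047), (16.51045036315918, 11.098612785339355), 70.92053985595703)
```

View pics/v6.png

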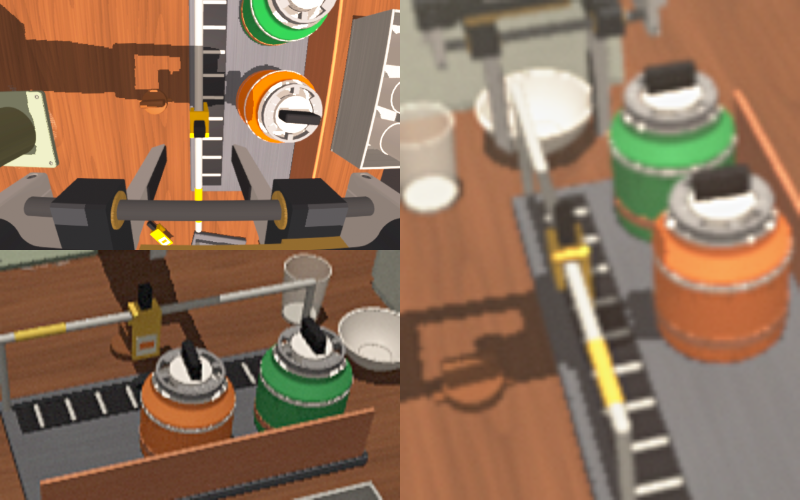

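The hanger hangs seated over where the mark was: its roof measures y≈0.061 against the mark at 0.063, about 2 mm off, and its top is at z 0.162. Next is the cap.

>>> jog_arm(
  increments=[
    [[0,0,0,0,0,-6.5,1],[0,0,0,0,0,-7,1],[0,0,0,0,0,-7,1],[0,0,0,0,0,-7,1],[0,0,0,0,0,-7,1],[0,0,0,0,0,-7,1],[0,0,0,0,0,-7,1],[0,0,0,0,0,-7,1],[0,0,0,0,0,-7,1],[0,0,0,0,0,-7,1],[0,0,0,0,0,-7,1],[0,0,0,0,0,-7,1],[0,0,0,0,0,-7,1],[0,0,0,0,0,0,1],[-25,2.3,0,0,0,0,1],[-30,2.8,0,0,0,0,1],[-30,2.8,0,0,0,0,1],[-25,2.3,0,0,0,0,1],[-20,1.5,0,0,0,0,1],[0,0,0,0,0,0,1]],
  ],
)

```text
time: 15.63
ee_pos: [0.5772, 0.0826, 0.4229]
tool_rot: [0.051, -3.076, -0.002]
wrist_force: [-0.6, 0.2, -0.7]
opening: 0.0936
```

```bash
cat > cap.py <<'E'
from h import *
vs,us=np.mgrid[0:400,0:640];uv=np.c_[us.ravel(),vs.ravel()]
def wing(n="wrist"):
    p=get_image(n);P=pts(p,uv);ok=p["depth"].ravel()>0
    V=p["pixels"].max(2).ravel().astype(int)
    m=ok&(V<90)&(abs(P[:,0]-.594)<.04)&(abs(P[:,1]-.077)<.04)&(P[:,2]>.188)&(P[:,2]<.2)
    Q=P[m];print(n,len(Q),np.percentile(Q,[3,50,97],axis=0).round(4).tolist(),cv2.minAreaRect(Q[:,:2].astype(np.float32)*1e3))
    return p,P,ok
E
python3 - <<'E'
from cap import *
goto([.594,.077,.28],90)
p,P,ok=wing();cv2.imwrite("pics/w4.png",p["pixels"])
g=ok&(abs(P[:,2]-.1625)<.003)&(np.hypot(P[:,0]-.594,P[:,1]-.077)<.055)&(np.hypot(P[:,0]-.594,P[:,1]-.077)>.03)
Q=P[g];print("collar",len(Q),Q[:,:2].min(0),Q[:,:2].max(0),cv2.minEnclosingCircle(Q[:,:2].astype(np.float32)),np.median(Q[:,2]))
E
```

```text
grasp pt now [0.5655 0.0827 0.2433] yaw 91.9 t 15.6333
shift [-14.1  -6.  -38.1] rows 0.985364828368902 turn [ 0.1 -3.7  1.9] shift after turn [-16.8  -5.6 -37.1] F [-0.6  0.2 -0.7] open 0.0936
wrist 1141 [[0.5682, 0.0719, 0.1894], [0.59, 0.0784, 0.1916], [0.6132, 0.085, 0.1929]] ((591.4525146484375, 78.3441162109375), (13.581043243408203, 49.29594421386719), 87.00834655761719)
collar 3233 [0.54744292 0.03402825] [0.63728426 0.12265969] ((0.592381477355957, 0.07857081294059753), 0.045206911861896515) 0.16133456206649524
```

View pics/w4.png

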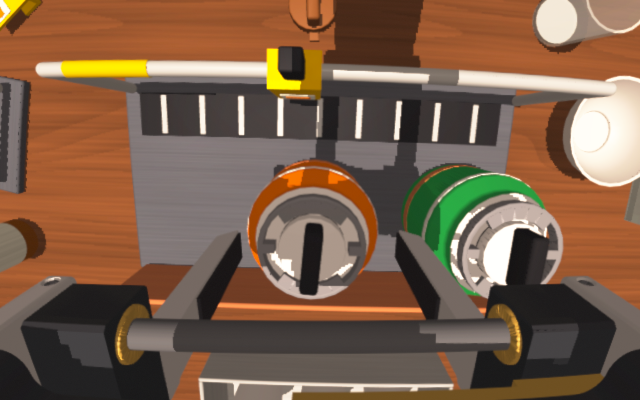

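The wrist picture shows the wing at (313,257) between the fingers, with the green canister clear. The hanger is on the rail at (295,72), fully covering the red mark. I align to the cap at (0.592, 0.0785), yaw −3°.

```bash
python3 -c "
from h import *
goto([.592,.0785,.24],87)"
```

```text
grasp pt now [0.5637 0.0826 0.243 ] yaw 91.9 t 15.6833
shift [-16.1  -4.6   1.5] rows 0.40349404543019185 turn [-0.  -3.9  4.9] shift after turn [-16.3  -3.2   2.6] F [-0.1 -0.3  0.2] open 0.0941
```

>>> jog_arm(
  increments=[
    [[-8,-2,0,0,-2,2.5,1],[-8,-1.5,0,0,-2,2.5,1],[0,0,0,0,0,0,1],[0,0,0,0,0,0,1]],
  ],
)

```text
time: 16.02
ee_pos: [0.5887, 0.0792, 0.4178]
tool_rot: [-0.098, -3.133, 0.001]
wrist_force: [-0.4, -0.0, 0.0]
opening: 0.0937
```

```bash
python3 -c "
from cap import *
goto([.592,.0785,.188],87)
wing()"
```

```text
grasp pt now [0.5875 0.079  0.2379] yaw 86.4 t 16.0167
shift [-3.6 -0.4 49.8] rows 1.198020809360527 turn [-0.1 -0.4 -0.6] shift after turn [-3.3 -0.5 49.8] F [-0.4 -0.   0. ] open 0.0937
wrist 1275 [[0.5684, 0.0718, 0.1892], [0.5899, 0.0785, 0.1916], [0.6137, 0.0852, 0.193]] ((591.5886840820312, 78.59943389892578), (13.591182708740234, 48.878910064697266), 86.1396484375)
```

>>> jog_arm(
  increments=[
    [[-3,-0.5,8,0,-0.4,0,1],[-1,0,14,0,0,0,1],[0,0,12,0,0,0,1],[0,0,8,0,0,0,1],[0,0,5,0,0,0,1],[0,0,0,0,0,0,0.5],[0,0,0,0,0,0,0.5],[0,0,0,0,0,0,0.5]],
  ],
)

```text
time: 16.73
ee_pos: [0.5898, 0.0785, 0.367]
tool_rot: [-0.096, -3.137, 0.002]
wrist_force: [0.2, -0.7, 0.3]
opening: 0.0772
```

```bash
python3 -c "
from cap import *
goto([.592,.0785,.188],86.5)"
```

```text
grasp pt now [0.5892 0.0783 0.187 ] yaw 86.5 t 16.7333
shift [-2.2  0.1 -1. ] rows 0.058533084375032504 turn [-0.1 -0.2 -0. ] shift after turn [-2.2  0.1 -1. ] F [ 0.2 -0.7  0.3] open 0.0772
```

>>> jog_arm(
  increments=[
    [[-3.2,0.1,-0.5,0,-0.2,0,0.4],[0,0,0,0,0,0,0],[0,0,0,0,0,0,0],[0,0,0,0,0,0,0],[0,0,0,0,0,0,0],[0,0,0,0,0,0,0],[0,0,0,0,0,0,0],[0,0,0,0,0,0,0],[0,0,0,0,0,0,0],[0,0,0,0,0,0,0],[0,0,0,0,0,0,0]],
  ],
)

```text
time: 17.65
ee_pos: [0.5944, 0.0784, 0.3707]
tool_rot: [0.096, 3.133, -0.002]
wrist_force: [0.2, -0.5, 0.4]
opening: 0.0139
```

```bash
python3 -c "
from cap import *
goto([.592,.0785,.188],86.5);print(state()['moment'])"
```

```text
grasp pt now [0.5956 0.0781 0.1907] yaw 86.5 t 17.65
shift [ 2.4 -0.1  2.7] rows 0.08607410624138206 turn [-0.1  0.4 -0. ] shift after turn [ 2.4 -0.1  2.7] F [ 0.2 -0.5  0.4] open 0.0139
[ 0.04992651 -0.1236842  -0.0035437 ]
```

>>> jog_arm(
  increments=[
    [[0,0,0,0,0,0,0.3],[0,0,0,0,0,0,0.3],[0,0,0,0,0,0,0.3],[2.2,0,1.5,0,0.4,0,0.3],[0,0,0,0,0,0,0.3],[0,0,0,0,0,0,0.3]],
  ],
)

```text
time: 18.15
ee_pos: [0.5919, 0.0785, 0.3688]
tool_rot: [-0.096, -3.139, 0.002]
wrist_force: [0.3, -0.3, 0.0]
opening: 0.0283
```

```bash
python3 -c "
from cap import *
goto([.592,.0785,.188],86.5);print(state()['moment'])"
```

```text
grasp pt now [0.5916 0.0784 0.1888] yaw 86.5 t 18.15
shift [-0.1 -0.   0.8] rows 0.01924574383393265 turn [-0.1 -0.1 -0. ] shift after turn [-0.1 -0.   0.8] F [ 0.3 -0.3  0. ] open 0.0283
[ 0.04580302 -0.17551867  0.02497244]
```

>>> jog_arm(
  increments=[
    [[0,0,0,0,0,0,0],[0,0,0,0,0,0,0],[0,0,0,0,0,0,0],[0,0,0,0,0,0,0],[0,0,0,0,0,0,0],[0,0,0,0,0,-4,0],[0,0,0,0,0,-4,0],[0,0,0,0,0,-4,0],[0,0,0,0,0,-4,0],[0,0,0,0,0,-4,0],[0,0,0,0,0,-4,0]],
  ],
)

```text
time: 19.07
ee_pos: [0.5918, 0.0787, 0.3686]
tool_rot: [0.587, -3.084, 0.0]
wrist_force: [0.4, -0.8, 0.1]
opening: 0.0137
```

```bash
python3 -c "
from cap import *
goto([.592,.0785,.188],86.5);print(state()['moment'])"
```

```text
grasp pt now [0.5915 0.0785 0.1886] yaw 111.6 t 19.0667
shift [-0.1 -0.2  0.6] rows 0.016324515074007034 turn [-0.  -0.1 25.1] shift after turn [-0.2 -0.1  0.6] F [ 0.4 -0.8  0.1] open 0.0137
[-0.01819104 -0.1417901   0.00261945]
```

Turned 25° with no resistance, past the hidden stop angle, so anticlockwise loosens. I continue to 64°.

>>> jog_arm(
  increments=[
    [[0,0,0,0,0,-4,0],[0,0,0,0,0,-5,0],[0,0,0,0,0,-5,0],[0,0,0,0,0,-5,0],[0,0,0,0,0,-5,0],[0,0,0,0,0,-5,0],[0,0,0,0,0,-5,0],[0,0,0,0,0,-4,0],[0,0,0,0,0,-3,0],[0,0,0,0,0,0,0],[0,0,0,0,0,0,0]],
  ],
)

```text
time: 19.98
ee_pos: [0.5922, 0.0781, 0.3686]
tool_rot: [1.68, -2.653, 0.002]
wrist_force: [0.5, -0.7, 0.5]
opening: 0.0137
```

```bash
python3 -c "
from cap import *
goto([.592,.0785,.188],154.5);print(state()['moment'],state()['joints'])
wing('scene');wing('side')"
```

```text
grasp pt now [0.5921 0.0778 0.1886] yaw 154.7 t 19.9833
shift [-0.3  0.3  0.6] rows 0.018351554967416115 turn [-0.  -0.1  0.2] shift after turn [-0.3  0.3  0.6] F [ 0.5 -0.7  0.5] open 0.0137
[ 0.16354693 -0.06146098 -0.05311216] [-1.32185734e-02  2.83861506e-01  1.52277297e+00 -1.98101905e-03
  1.33568713e+00 -2.71246840e+00]
scene 54 [[0.5824, 0.0546, 0.1884], [0.5963, 0.0668, 0.1915], [0.6095, 0.0986, 0.1946]] ((600.236083984375, 74.49435424804688), (49.066497802734375, 21.95816993713379), 60.89856719970703)
side 43 [[0.5796, 0.0538, 0.1886], [0.5884, 0.074, 0.1915], [0.5978, 0.0948, 0.1951]] ((588.1876220703125, 75.59959411621094), (44.71856689453125, 11.154890060424805), 73.4306411743164)
```

>>> jog_arm(
  increments=[
    [[0,0,-4,0,0,0,0],[0,0,-6,0,0,0,0],[0,0,-6,0,0,0,0],[0,0,0,0,0,0,0]],
  ],
)

```text
time: 20.42
ee_pos: [0.5919, 0.0782, 0.385]
tool_rot: [1.676, -2.653, -0.0]
wrist_force: [-0.6, 0.1, -2.2]
opening: 0.0139
```

```bash
python3 -c "
from cap import *
goto([.592,.0785,.289],154.5)"
```

```text
grasp pt now [0.5913 0.0778 0.205 ] yaw 154.6 t 20.4167
shift [ -0.1   0.2 -84. ] rows 2.013422355176071 turn [ 0.1 -0.2  0.1] shift after turn [ -0.4   0.  -84. ] F [-0.6  0.1 -2.2] open 0.0139
```

The cap rose 16 mm with only its own weight on the wrist, so it is free. I raise it the rest of the way.

>>> jog_arm(
  increments=[
    [[0,0,-12,0,-0.2,0,0],[0,0,-16,0,0,0,0],[0,0,-18,0,0,0,0],[0,0,-16,0,0,0,0],[0,0,-12,0,0,0,0],[0,0,-7,0,0,0,0],[0,0,0,0,0,0,0],[0,0,0,0,0,0,0],[0,0,0,0,0,0,0]],
  ],
)

```text
time: 21.17
ee_pos: [0.5915, 0.0781, 0.4753]
tool_rot: [-1.676, 2.654, 0.002]
wrist_force: [-0.4, -0.2, -1.3]
opening: 0.0138
```

```bash
python3 - <<'E'
from cap import *
goto([.592,.0785,.289],154.5);print(state()['qd'].round(3))
for n in("scene","side"):
    p=get_image(n);cv2.imwrite(f"pics/{n}9.png",p["pixels"]);P=pts(p,uv);px=p["pixels"].reshape(-1,3).astype(int)
    H,S,V=cv2.cvtColor(p["pixels"],cv2.COLOR_BGR2HSV).reshape(-1,3).astype(int).T
    Q=P[(S<50)&(V>120)&(np.hypot(P[:,0]-.592,P[:,1]-.078)<.045)&(P[:,2]>.235)&(P[:,2]<.28)];print(n,"cap disc",len(Q),np.percentile(Q,[2,50,98],axis=0).round(3).tolist() if len(Q) else "")
    Q=P[(H>18)&(H<35)&(S>130)&(abs(P[:,0]-.453)<.04)&(abs(P[:,1]-.064)<.04)&(P[:,2]>.155)&(P[:,2]<.17)];print("roof",len(Q),np.round(cv2.minAreaRect(Q[:,:2].astype(np.float32)*1e3)[0],1))
b=cv2.resize(cv2.imread("pics/scene9.png")[90:270,240:460],(440,360));c=cv2.resize(cv2.imread("pics/side9.png")[60:260,240:420],(324,360));cv2.imwrite("pics/v9.png",np.hstack([b,c]))
E
```

```text
grasp pt now [0.5918 0.0786 0.2953] yaw 154.5 t 21.1667
shift [-0.5 -0.3  6.3] rows 0.15250651381629116 turn [-0.   0.2  0. ] shift after turn [-0.6 -0.3  6.3] F [-0.4 -0.2 -1.3] open 0.0138
[ 0.001  0.002  0.009  0.001  0.002 -0.001]
scene cap disc 183 [[0.579, 0.048, 0.258], [0.611, 0.071, 0.269], [0.622, 0.108, 0.272]]
roof 88 [455.1  60.6]
side cap disc 181 [[0.565, 0.047, 0.256], [0.582, 0.061, 0.268], [0.613, 0.091, 0.274]]
roof 61 [452.8  60.7]
```

View pics/v9.png

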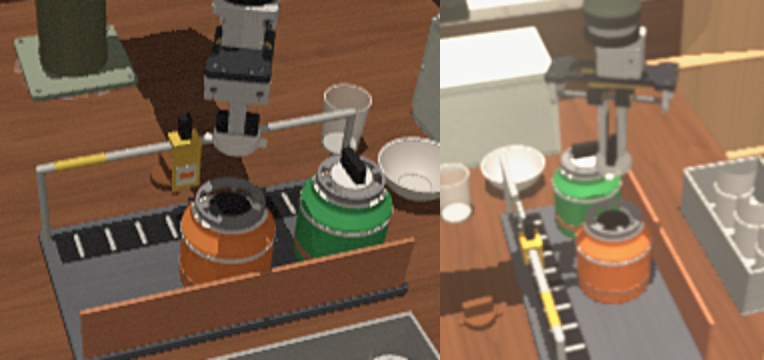

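The cap is in the gripper above the open neck (scene crop (235,145), neck at (232,205)), about 107 mm up. The hanger is still on the rail. I lower it about 6 mm and hand in.

>>> jog_arm(
  increments=[
    [[0,0,5,0,0,0,0],[0,0,0,0,0,0,0],[0,0,0,0,0,0,0],[0,0,0,0,0,0,0],[0,0,0,0,0,0,0]],
  ],
)

```text
time: 21.68
ee_pos: [0.5908, 0.0781, 0.4647]
tool_rot: [1.674, -2.652, -0.01]
wrist_force: [-0.1, -0.2, -1.1]
opening: 0.0139
```

```bash
python3 -c "
from h import *
goto([.592,.0785,.289],154.5);print(abs(state()['qd']).max());print(hand_in())"
```

```text
grasp pt now [0.5894 0.0786 0.2847] yaw 154.5 t 21.6833
shift [-0.8 -0.9 -4.3] rows 0.10817840295510366 turn [ 0.4 -0.1  0. ] shift after turn [-0.8 -0.9 -4.3] F [-0.1 -0.2 -1.1] open 0.0139
0.007378398495800139
the job is handed in; nothing more can be done
None
```

The job is done and handed in at 21.7 s. The hanger hangs at the red mark, and the orange canister's cap is held above its neck.

- **Hanger:** I took it off the stand, hooked it over the yellow start section and slid it, still hooked, to the red mark. It hangs seated there. Its middle measured y ≈ 0.060–0.061 m. The mark read 0.061–0.064 m while it was visible, so the hanger is about 2–3 mm short, and I left it there. The final pictures showed it still in place.
- **Cap:** Anticlockwise was the right way on the first try: it turned freely through 68° to about 64° from the dock's x. It then lifted with only its own weight showing on the wrist.
- **Final hold:** The cap's underside is about 96 mm above the neck. It is upright to within 0.5°, centred to about 3 mm, and the joints are essentially still (0.007 rad/s at most). It came to rest about 4 mm below the height I aimed for.
- **Other things:** No wrist force reading went above about 2.5 N. The green canister's cap, the cup and the bowl look untouched in the final pictures. The bottle, jar and spoon were outside those crops, so I did not check them at the end.

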